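# Reset a shock's damping ring

## Task

The rear shock leaning in the bench stand has a slim black ribbed ring between its fixed cap and its fixed dial plate. Turn that ring clockwise (seen from the capped end) all the way to its stop, then back it off until its white line points at the wedge mark on the dial, and let go. Do not touch the cap or the dial at any time, and leave the other things on the bench where they are.

Things in the scene. Friction and masses are not known exactly. Their poses are not given: they have to be found in the camera images.
- stand: Steel bench stand, bolted down: base plate 170x130x12, grey side plates up to 127 high. It holds a bicycle rear shock leaning 0.61 rad (35 deg) from vertical towards the stand's own -x (roughly towards the robot). Origin: centre of the base's underside, z up. The shock's slim ring is centred at (-50, 0, 175) mm in this frame.
- cap_ring: Fixed aluminium cap, uppermost of the shock's three rings, 46 across, 16 thick, with a valve cap 12 across. Not to be touched. A black line on its top shows where the ring's white line is at the stop. Origin: on the shock's axis at the SLIM RING's mid-height, not on the cap; z up along the leaning axis, y level. In z: dial -22 to -15, slim ring -7 to 7, cap 9 to 25, valve cap to 31 mm.
- dial: Lowest of the three rings: flat aluminium dial plate, 82 across, 7 thick, its face 8 mm below the slim ring's underside. Carries one black wedge mark, at another angle at each start; the dial is clamped and stays put. Not to be touched. Origin and z axis as for cap_ring; for the mark use point dial_line.
- ring (a joint): Angle (rad) of the slim ring: black, ribbed, 62 across, 14 thick, between cap and dial, rim 8 mm proud of the cap's. Grows as it turns clockwise seen from the capped end (about -z of cap_ring); starts at 0.15 to 0.8, hard clockwise stop at 2.4. Drag about 0.3 N m; it stays where it is left. May be gripped across any diameter.
- ring_line (a point): The white line on the slim ring: a point on its rim (31 mm from the axis) at mid-thickness; it turns with the ring.
- dial_line (a point): Direction of the dial's wedge mark: a point 31 mm from the axis at the slim ring's mid-height, straight above the wedge along the axis, so ring_line coincides with it when the ring's line points at the mark. The mark lies 0.65 to 1.45 rad anticlockwise of the stop.
- pedal: Bystander: black flat bicycle pedal, about 78x94x22, lying on the bench. Origin: centre of its underside.
- grease_jar: Bystander: round jar with black lid, 54 across, 70 tall, standing. Origin: centre of its underside.
- tape_measure: Bystander: tape measure in a case, about 75x31x60 tall. Origin: centre of its underside.
- brake_caliper: Bystander: small black brake caliper, about 30x55x36. Origin: centre of its underside.
- blue_tape: Bystander: roll of tape lying flat, 62 across, 19 high. Origin: centre of its underside.
- tube_carton: Bystander: white inner-tube carton, 45x105x65 tall. Origin: centre of its underside.
Things that resemble listed ones, but are neither listed nor needed, are in the scene too. What is shaped like the stand but turquoise is not meant.

How it is judged (in metres and radians):
On the way:
1. the slim ring has been turned clockwise fully home against its stop (within 0.07 rad) (value of joint ring above 2.33 rad), for 0.1 s.
At the end, for the whole second after the job is handed in: After having been at its stop, the slim ring is at rest with its white line over the dial's wedge mark, within 4.5 mm at the rim (0.145 rad) (distance between ring_line and dial_line below 0.0045 m and velocity of joint ring between -0.05 and 0.05 rad/s); the robot touches nothing.
It fails at once if the cap is touched (over 3 N) (contact force between cap_ring and anything else above 3 N).
It fails at once if the dial plate is touched (over 3 N) (contact force between dial and anything else above 3 N).
It fails at once if one of the six loose bystanders is moved more than 25 mm (distance of any of pedal, grease_jar, tape_measure, brake_caliper, blue_tape, tube_carton from where it was at the start of the episode above 0.025 m).
It also fails if it takes over 64 s, if anything falls off the work surface, if the arm or the gripper's body presses on something with over 40 N, if the wrist force passes 120 N, or if a joint passes its speed limit or range.

## Robot

A 6-joint arm with a two-finger parallel gripper is mounted at the origin on a cart in front of the work surface, level with it; the furniture and walls round the work are solid. World frame = base frame: x ahead of the robot, y to its left, z up, the work surface at z = 0. Lengths are in mm, angles in rad, forces in N, time in s.
With the tool pointing down it reaches from about 325 to 750 mm from the base axis. Payload 7.6 kg.
Tool frame: the origin (TCP) lies on the centre line of the jaws, within the pads' length; the fingertips stand 14 mm ahead of it and the grasp point (between the pads) lies 5 mm behind it; z points along the fingers, y is the direction in which the jaws open and shut (so a half turn about z gives the same grasp; the last joint's range is limited). The gripper opens to 85 mm and grips with 20 to 120 N. Pads are 22 mm wide; open, the fingers measure 114 mm over their backs; the gripper's body (76 mm by 85 mm) begins 54 mm behind the grasp point. The pads swing forward as they close: fully open they stand 13 mm farther back than shut.
Start: joints at [-1.208, 0.052, 1.401, -0, 1.689, -0.07], TCP at [220.218, -476.601, 245.323] pointing down, gripper open.
Joint ranges: [-2.9, 2.9], [-0.91, 2.17], [0.12, 2.37], [-1.06, 4.2], [0.26, 2.73], [-2.93, 2.93]. Speed limits (rad/s): [2.57, 2.57, 3.01, 3.14, 3.14, 3.14].

## Interface

Orientations are given as a rotation vector (axis times angle).
In Python, from plant import robot gives the robot as it stands.
- The arm moves only by the tool drive_tool, never from a script. Its argument "commands" is a list that holds one entry, the list of rows, each a list of 5 numbers: the opening, from 0 (shut) to 1 (fully open), then the shift along the tool's x, y, z in units of 60 mm (1.0 is 60 mm), then the turn about the tool's z in units of 6 degrees (1.0 is 6 degrees). A call has 1 to 10 rows; each row shifts and turns the commanded pose from where the row before left it, along the tool's axes as they then stand; what a row does not reach is not made up. A row lasts 1/8 s, in which the tool goes at most 62.5 mm and 10.7 degrees, less where a joint would pass 70% of its speed; a pose out of reach is approached as far as the arm can. A call is refused whole if a number of a shift passes 1 or a number of a turn 1, either way. A call with a gripper value outside its range is refused whole. The fingers move at their own pace and stop on an object; the grip force is fixed at half the most. Time passes only in rows, so rows that do not move let the fingers close. It gives the time, the measured TCP pose, the force and the opening at its end, in the units of the state.
- robot.read_state(): the state, without advancing time (a new reading comes with each control period).
- robot.capture(name): name is "scene" or "top" or "wrist"; returns a dict with "color" (400x640x3 uint8, red, green, blue), "fx", "fy", "cx", "cy" (pixels), "R" (3x3) and "t" (3): a world point X has camera coordinates R X + t; the wrist camera has in their place "tool_from_camera" (4x4, takes a point from camera to tool coordinates, whose origin is the TCP and whose axes are the flange's). Camera axes: x right, y down, z forward; pixel columns grow to the right and rows downward; lengths in mm; the calibration is good to about 2 mm. The wrist camera is an equidistant fisheye: a pixel r from the principal point sees the ray r / f radians off the axis. A picture is of the moment at which its call begins: read the wrist's pose just before it. There is no depth.
- robot.hand_in(): hands the job in, once; it reports no verdict.
The state is a dict: "t": time; "joint_pos": joint angles; "qvel": joint speeds; "effort": joint torques, N m; "tcp_pos": TCP position; "ee_rot": TCP orientation; "ft_force": force on the tool from outside, world axes, zero at the start; "wrist_torque": the same for the moment, N m; "opening": finger opening in mm.
Only numpy, scipy, OpenCV 4.12 (cv2) and the standard library are available. Lean on these libraries where they do the work, as an engineer would, in place of code of your own. Each camera call takes 0.05 s, during which the arm holds its last target. There are 200 camera calls.

## Working session

There is one attempt and no reset: what is moved stays moved. The work goes in short steps, Python scripts to look and compute and a tool call to move; the robot and the scene stay as the last step left them, time stands still between calls to the robot, and variables do not carry over. Pictures are saved under pics/ and viewed, about 8 in all and at most 12, crops included, and the job is handed in when it is done.

Besides the shell and the picture viewer there is one more tool, called after "Request:" in YAML: its name, and indented under it one key for each argument. drive_tool: Moves the arm, as the interface text tells. Its arguments: {"type":"object","properties":{"commands":{"type":"array"}},"required":["commands"]}

```bash
mkdir -p pics; ls
python3 - <<'E'
from plant import robot
import cv2,pickle
for n in("scene","top"):
    c=robot.capture(n); pickle.dump(c,open(f"pics/{n}.pkl","wb"))
    cv2.imwrite(f"pics/{n}.png",c["color"][:,:,::-1]); print(n,c["fx"],c["cx"],c["cy"],c["R"],c["t"])
print(robot.read_state())
E
```

```text
pics
scene 507.48818160854813 318.47147335734917 189.2412518646066 [[-0.76260492 -0.64685165 -0.00408395]
 [-0.41525927  0.49439064 -0.76363449]
 [ 0.4959773  -0.58065552 -0.64563588]] [433.96036249 360.73515334 912.99574903]
top 399.90929222319613 314.83077389497134 197.37875806229718 [[-1.02324360e-02 -9.99947585e-01  3.53454421e-04]
 [-9.81534980e-01  9.97649907e-03 -1.91022388e-01]
 [ 1.91008849e-01 -2.30155223e-03 -9.81585616e-01]] [   2.97104491  612.19834169 1157.95998622]
{'t': 0.1, 'joint_pos': array([-1.20830824e+00,  5.27610950e-02,  1.40162465e+00, -5.97250008e-06,
        1.68864345e+00, -7.03213408e-02]), 'qvel': array([ 1.20939262e-03, -8.68590493e-05, -2.61128390e-03, -4.92954195e-04,
        7.06738737e-04, -2.56755576e-04]), 'effort': array([ 8.56000825e-04, -3.82582355e+01, -3.60985065e+01, -8.82836230e-05,
        4.73531210e-03, -1.24785055e-05]), 'tcp_pos': array([ 220.11326907, -476.34094158,  244.56255443]), 'ee_rot': array([-3.06693029e+00, -6.74255432e-01,  3.37533312e-04]), 'ft_force': array([-0.53482101,  0.68573397, -0.27265537]), 'wrist_torque': array([ 0.01714154,  0.00142629, -0.00404943]), 'opening': 85.51480678586242}
```

View pics/scene.png

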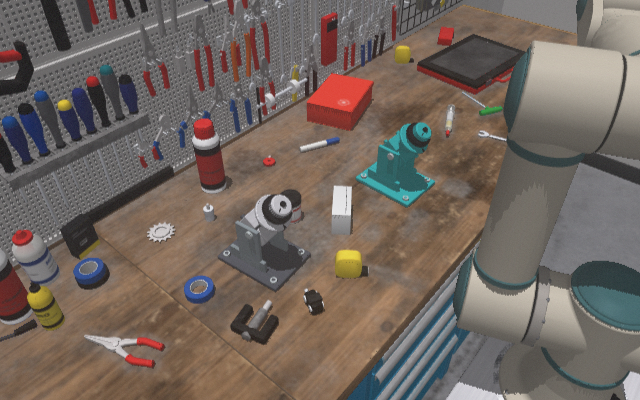

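View pics/top.png

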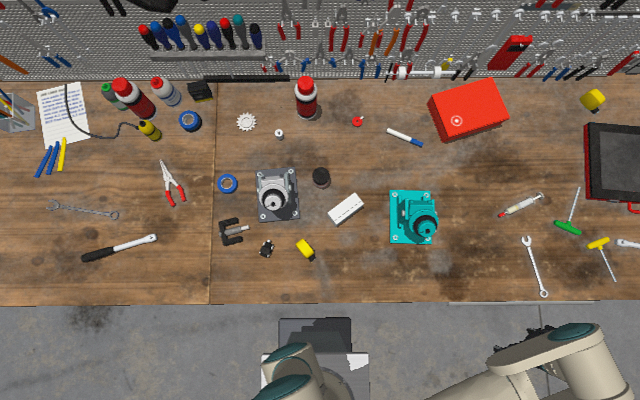

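The grey stand is at about (278,195) in the top view and (265,255) in the scene view; the pedal, caliper and tape measure are on its robot side, the carton and jar to its right. Next I enlarge it.

Run:
```python
import cv2,numpy as np
t=cv2.imread("pics/top.png")[160:230,240:310]; s=cv2.imread("pics/scene.png")[185:290,212:317]
f=lambda a,k:cv2.resize(a,(400,400) if 0 else (k,k),interpolation=cv2.INTER_CUBIC)
cv2.imwrite("pics/crop1.png",np.hstack([f(t,400)[:, :],f(s,400)]))
```

```text
(no output)
```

View pics/crop1.png

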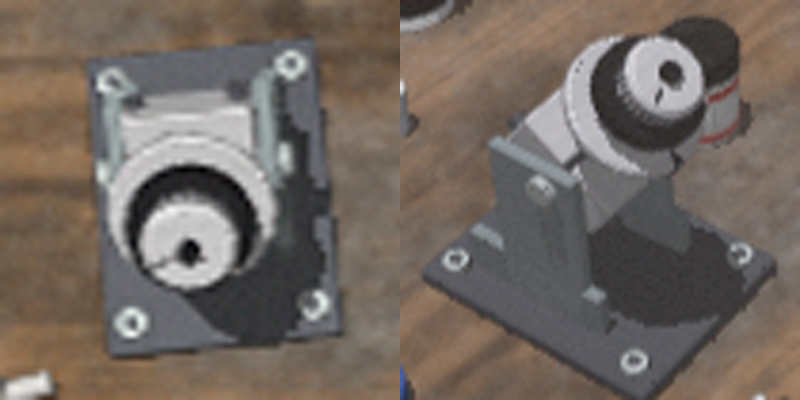

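```bash
cat > h.py <<'E'
import numpy as np,cv2,pickle
from scipy.optimize import least_squares
from scipy.spatial.transform import Rotation as Ro
def proj(c,X): 
    p=np.atleast_2d(X)@c["R"].T+c["t"]; return np.c_[c["fx"]*p[:,0]/p[:,2]+c["cx"],c["fy"]*p[:,1]/p[:,2]+c["cy"]]
s,c_=np.sin(.61),np.cos(.61)
A=np.array([[c_,0,-s],[0,1,0],[s,0,c_]])  # cap frame->stand
def stand(p): 
    y=p[2]; return np.array([[np.cos(y),-np.sin(y),0],[np.sin(y),np.cos(y),0],[0,0,1]]),np.array([p[0],p[1],0])
def cap2w(p,X):
    R,t=stand(p); return (np.atleast_2d(X)@A.T+[-50,0,175])@R.T+t
E
python3 - <<'E'
from h import *
T,S=[pickle.load(open(f"pics/{n}.pkl","rb")) for n in("top","scene")]
q=lambda L,k,o:(np.array(L)+.5)/k-.5+np.array(o)
tp=q([(88,60),(315,40),(340,332),(112,355),(190,250)],400/70,(240,160))
sp=q([(22,270),(240,397),(377,262),(272,72)],400/105,(212,185))
C=np.array([[85,65,12],[85,-65,12],[-85,-65,12],[-85,65,12]])
def res(p):
    R,t=stand(p); W=C@R.T+t; v=cap2w(p,[0,0,31])
    return np.r_[(proj(T,np.vstack([W,v]))-tp).ravel(),(proj(S,np.vstack([W[[0,3,2]],v]))-sp).ravel()]
r=least_squares(res,[500,80,0],x_scale=[10,10,.1]);print(r.x,r.fun.reshape(-1,2).round(1))
np.save("stand.npy",r.x)
print(cap2w(r.x,[[0,0,0],[0,0,31],[0,0,100]]))
E
```

```text
[6.33745172e+02 1.16212016e+02 8.54056930e-02] [[-0.2 -0.1]
 [ 0.5 -0.4]
 [ 0.8  0.8]
 [-0.8  0.7]
 [-0.3  1.2]
 [-1.1 -0.7]
 [-0.1  0.5]
 [ 0.1 -1.3]
 [-0.1 -0.5]]
[[583.92741476 111.94692075 175.        ]
 [566.23325199 110.43205351 200.40908855]
 [526.84947034 107.06025224 256.96480178]]
```

Run:
```python
from h import *
a=np.array([-s,0,c_])
def clear(phi,off,L):
    out=9
    for sg in(1,-1):
        n=sg*np.array([-np.sin(phi),np.cos(phi),0]); m=np.array([np.cos(phi),np.sin(phi),0])
        na=abs(n@a); W=31*np.sqrt(1-na**2)+7*na
        r,mm,z=np.meshgrid(np.arange(W,W+15,1),np.arange(-11,11.1,1)+off,np.arange(-L,50,1))
        X=r[...,None]*n+mm[...,None]*m+z[...,None]*np.array([0,0,1]); h=X@a; rho=np.sqrt((X**2).sum(-1)-h**2)
        d=lambda R,h0,h1: np.hypot(np.maximum(rho-R,0),np.maximum(np.maximum(h-h1,h0-h),0)).min()
        D,Cc=d(41,-22,-15),d(23,9,25); 
        u=n-(n@a)*a; P=31*u/np.linalg.norm(u)+7*np.sign(n@a)*a
        yield round(D,1),round(Cc,1),round(P[2],1),round(P@m-off,1),round(W,1)
for deg in(0,12,18,24,30):
  for off in(0,-5,-8):
    for L in(2,6): print(deg,off,L,*clear(np.radians(deg),off,L))
```

```text
0 0 2 (np.float64(7.1), np.float64(8.0), np.float64(0.0), np.float64(0.0), np.float64(31.0)) (np.float64(7.1), np.float64(8.0), np.float64(0.0), np.float64(0.0), np.float64(31.0))
0 0 6 (np.float64(3.8), np.float64(8.0), np.float64(0.0), np.float64(0.0), np.float64(31.0)) (np.float64(3.8), np.float64(8.0), np.float64(0.0), np.float64(0.0), np.float64(31.0))
0 -5 2 (np.float64(9.9), np.float64(8.0), np.float64(0.0), np.float64(5.0), np.float64(31.0)) (np.float64(9.9), np.float64(8.0), np.float64(0.0), np.float64(5.0), np.float64(31.0))
0 -5 6 (np.float64(6.6), np.float64(8.0), np.float64(0.0), np.float64(5.0), np.float64(31.0)) (np.float64(6.6), np.float64(8.0), np.float64(0.0), np.float64(5.0), np.float64(31.0))
0 -8 2 (np.float64(11.6), np.float64(8.0), np.float64(0.0), np.float64(8.0), np.float64(31.0)) (np.float64(11.6), np.float64(8.0), np.float64(0.0), np.float64(8.0), np.float64(31.0))
0 -8 6 (np.float64(8.4), np.float64(8.0), np.float64(0.0), np.float64(8.0), np.float64(31.0)) (np.float64(8.4), np.float64(8.0), np.float64(0.0), np.float64(8.0), np.float64(31.0))
12 0 2 (np.flo
[... 3717 characters left out ...]
.5), np.float64(-1.9), np.float64(6.1), np.float64(31.7)) (np.float64(0.0), np.float64(12.2), np.float64(1.9), np.float64(3.9), np.float64(31.7))
30 -5 6 (np.float64(16.2), np.float64(2.5), np.float64(-1.9), np.float64(6.1), np.float64(31.7)) (np.float64(0.0), np.float64(12.2), np.float64(1.9), np.float64(3.9), np.float64(31.7))
30 -8 2 (np.float64(21.0), np.float64(2.5), np.float64(-1.9), np.float64(9.1), np.float64(31.7)) (np.float64(0.0), np.float64(12.2), np.float64(1.9), np.float64(6.9), np.float64(31.7))
30 -8 6 (np.float64(17.7), np.float64(2.5), np.float64(-1.9), np.float64(9.1), np.float64(31.7)) (np.float64(0.0), np.float64(12.2), np.float64(1.9), np.float64(6.9), np.float64(31.7))
```

Request:
drive_tool:
  commands:
    - [[1,0,0,-0.7,0],[1,0.5,-0.8,-0.2,0],[1,0.8,-0.6,0,0.5],[1,0.8,-0.6,0,0.5],[1,0.8,-0.6,0,0.5],[1,0.8,-0.6,0,0.5],[1,0.8,-0.6,0,0.5]]

```text
t: 0.98
tcp_pos: [396.8, -171.6, 299.2]
ee_rot: [3.13, 0.265, 0.0]
ft_force: [0.9, -1.0, 0.3]
opening: 85.3
```

Request:
drive_tool:
  commands:
    - [[1,0.628,-0.69,0,0],[1,0.628,-0.69,0,0],[1,0.628,-0.69,0,0],[1,0.628,-0.69,0,0],[1,0.628,-0.69,0,0],[1,0.628,-0.69,0,0],[1,0,0,0,0.8],[1,0,0,0,0]]

```text
t: 1.98
tcp_pos: [576.6, 110.3, 298.3]
ee_rot: [3.138, 0.139, -0.003]
ft_force: [0.2, -0.2, -0.1]
opening: 85.4
```

```bash
cat >> h.py <<'E'
def wcap(name):
    from plant import robot
    st=robot.read_state(); c=robot.capture("wrist"); c["st"]={k:np.array(v) for k,v in st.items()}
    pickle.dump(c,open(f"pics/{name}.pkl","wb")); cv2.imwrite(f"pics/{name}.png",c["color"][:,:,::-1])
    return c
def wproj_tool(c,P):
    M=np.linalg.inv(c["tool_from_camera"]); p=np.atleast_2d(P)@M[:3,:3].T+M[:3,3]
    rr=np.hypot(p[:,0],p[:,1]); th=np.arctan2(rr,p[:,2]); k=th/np.maximum(rr,1e-9)
    return np.c_[c["fx"]*k*p[:,0]+c["cx"],c["fy"]*k*p[:,1]+c["cy"]]
def wproj(c,X):
    R=Ro.from_rotvec(c["st"]["ee_rot"]).as_matrix(); return wproj_tool(c,(np.atleast_2d(X)-c["st"]["tcp_pos"])@R)
E
python3 - <<'E'
from h import *
c=wcap("w1"); print(c["st"]["tcp_pos"],c["st"]["ee_rot"],c["st"]["joint_pos"],c["tool_from_camera"],c["fx"],c["cx"],c["cy"])
p=np.load("stand.npy"); t=np.linspace(0,6.283,24,endpoint=False)
im=cv2.imread("pics/w1.png")
for R,h,col in((31,7,(0,255,0)),(23,25,(255,0,255)),(41,-15,(0,255,255))):
    for q in wproj(c,cap2w(p,np.c_[R*np.cos(t),R*np.sin(t),0*t+h])): cv2.circle(im,tuple(int(round(v)) for v in q),0,col,-1)
for y in(42.5,-42.5):
    print(y,[wproj_tool(c,[[x,y,z] for x in(-11,11)]).round().tolist() for z in(1,14)])
cv2.imwrite("pics/w1o.png",im)
E
```

```text
[576.5533545  110.28663879 298.34430778] [ 3.13818369e+00  1.39304780e-01 -2.55276320e-03] [ 1.26183656e-01  2.25721830e-01  1.10587191e+00 -1.89115341e-04
  1.81164474e+00  1.60821276e+00] [[-9.68209716e-04 -9.65461128e-01 -2.60545339e-01  6.53478292e+01]
 [ 9.99999370e-01 -1.08281908e-03  2.96342369e-04 -1.31327611e-01]
 [-5.68230501e-04 -2.60544888e-01  9.65461568e-01 -1.28540512e+02]
 [ 0.00000000e+00  0.00000000e+00  0.00000000e+00  1.00000000e+00]] 309.70691628693146 317.65408517008933 198.8030947085297
42.5 [[[404.0, 280.0], [409.0, 239.0]], [[398.0, 268.0], [402.0, 229.0]]]
-42.5 [[[232.0, 280.0], [227.0, 239.0]], [[238.0, 268.0], [234.0, 229.0]]]
```

View pics/w1o.png

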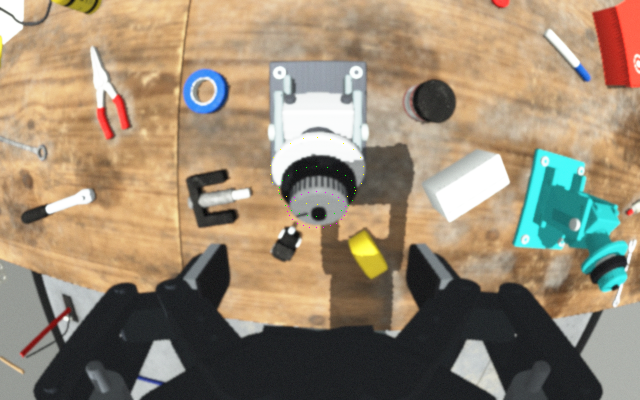

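Overlay roughly matches: shock at (318,190), open fingertips at (228,245) and (410,245), i.e. tips ≈0 mm ahead of TCP when open. Enlarging the rings.

Run:
```python
import cv2,numpy as np
a=[cv2.resize(cv2.imread(f"pics/{n}.png")[120:230,265:370],(399,418),interpolation=cv2.INTER_CUBIC) for n in("w1","w1o")]
cv2.imwrite("pics/crop2.png",np.hstack(a))
```

```text
(no output)
```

View pics/crop2.png

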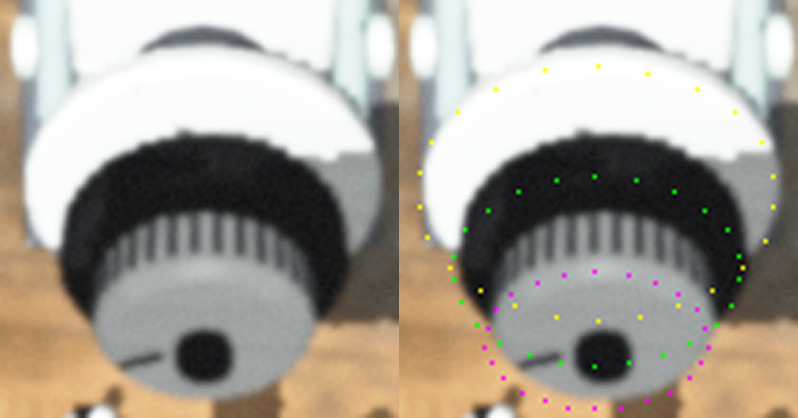

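The dial's front and the ring's white line are hidden here (cap's black stop line points to the left, (140,360) in the crop). I'll turn the tool a half turn so that the wrist camera looks from the robot's side; j6 allows it.

Request:
drive_tool:
  commands:
    - [[1,0,0,0,-1],[1,0,0,0,-1],[1,0,0,0,-1],[1,0,0,0,-1],[1,0,0,0,-1],[1,0,0,0,-1],[1,0,0,0,-1],[1,0,0,0,-1],[1,0,0,0,-1],[1,0,0,0,-1]]

```text
t: 3.28
tcp_pos: [576.3, 109.0, 299.8]
ee_rot: [2.646, 1.693, 0.001]
ft_force: [-0.2, -0.2, -0.6]
opening: 85.6
```

Request:
drive_tool:
  commands:
    - [[1,0,0,0,-1],[1,0,0,0,-1],[1,0,0,0,-1],[1,0,0,0,-1],[1,0,0,0,-1],[1,0,0,0,-1],[1,0,0,0,-1],[1,0,0,0,-1],[1,0,0,0,-1],[1,0,0,0,-1]]

```text
t: 4.53
tcp_pos: [576.3, 109.0, 299.8]
ee_rot: [1.445, 2.789, 0.0]
ft_force: [-0.4, 0.4, -0.5]
opening: 85.6
```

Request:
drive_tool:
  commands:
    - [[1,0,0,0,-1],[1,0,0,0,-1],[1,0,0,0,-1],[1,0,0,0,-1],[1,0,0,0,-1],[1,0,0,0,-1],[1,0,0,0,-1],[1,0,0,0,-1],[1,0,0,0,-1],[1,0,0,0,-0.5]]

```text
t: 5.78
tcp_pos: [576.3, 109.0, 299.8]
ee_rot: [-0.059, 3.14, -0.0]
ft_force: [-0.5, 0.1, 0.1]
opening: 85.4
```

```bash
cat >> h.py <<'E'
def show(c,name,p,x0,y0,w,h,k,marks=()):
    t=np.linspace(0,6.283,24,endpoint=False); im=c["color"][:,:,::-1].copy()
    big=cv2.resize(im[y0:y0+h,x0:x0+w],None,fx=k,fy=k,interpolation=cv2.INTER_CUBIC); b2=big.copy()
    for R,hh,col in((31,7,(0,255,0)),(23,25,(255,0,255)),(41,-15,(0,200,255))):
        for q in wproj(c,cap2w(p,np.c_[R*np.cos(t),R*np.sin(t),0*t+hh])): cv2.circle(b2,tuple(int(round(v)) for v in (q-[x0,y0]+.5)*k-.5),2,col,-1)
    cv2.imwrite(f"pics/{name}.png",np.hstack([big,b2]))
E
python3 - <<'E'
from h import *
c=wcap("w2"); print(c["st"]["tcp_pos"],c["st"]["ee_rot"],c["st"]["joint_pos"])
p=np.load("stand.npy"); q=wproj(c,cap2w(p,[0,0,0]))[0].astype(int);print(q)
x0,y0=max(q[0]-70,0),max(q[1]-75,0);print(x0,y0); show(c,"w2o",p,x0,y0,140,150,2.8)
E
```

```text
[576.32934622 108.99063217 299.76772635] [-5.89592726e-02  3.14030305e+00 -4.45537536e-05] [ 1.24000086e-01  2.22633242e-01  1.10663162e+00 -1.08671448e-04
  1.81159867e+00 -1.48436784e+00]
[320 205]
250 130
```

View pics/w2o.png

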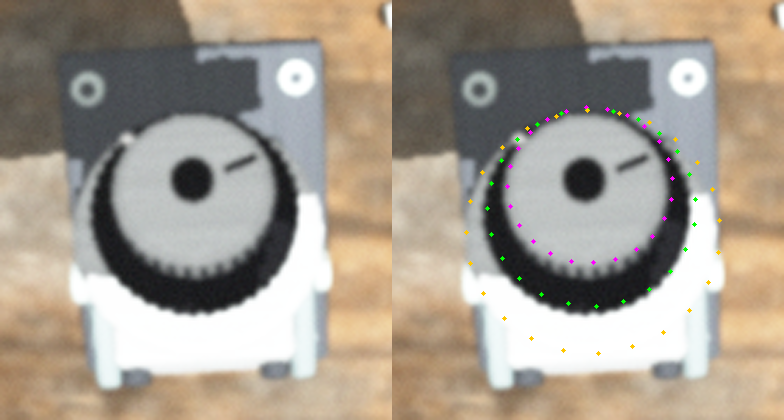

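White line at (127,138) in the crop, cap's stop line towards (255,157); the overlay is ~3 mm off in +x and 1 mm in −y, the same way as in the opposite-yaw view, so I shift the estimate to ring centre (587.2,110.8). Pre-rotate −2.95 and descend with open fingers, staying 7 mm on the robot's side.

Request:
drive_tool:
  commands:
    - [[1,0,0,0,-1],[1,0,0,0,-1],[1,0,0,0,-0.95],[1,-0.064,-0.034,0,0],[1,0,0,0.5,0],[1,0,0,0.5,0],[1,0,0,0.5,0],[1,0,0,0.3,0],[1,0,0,0.18,0],[1,0,0,0,0]]

```text
t: 7.08
tcp_pos: [580.9, 109.1, 180.4]
ee_rot: [0.536, -3.095, 0.0]
ft_force: [-0.7, -0.3, 0.8]
opening: 85.6
```

Run:
```python
from h import *
p=np.load("stand.npy")+[3.3,-1.1,0]; np.save("stand2.npy",p)
c=wcap("w3"); print(c["st"]["tcp_pos"],c["st"]["ee_rot"],c["st"]["ft_force"])
im=c["color"][:,:,::-1].copy()
q=wproj(c,cap2w(p,[0,0,0]))[0].astype(int);print(q)
x0,y0=q[0]-140,max(q[1]-130,0);print(x0,y0); show(c,"w3o",p,x0,y0,280,260,1.4)
```

```text
[580.86492001 109.13113652 180.37883744] [ 5.36433153e-01 -3.09504394e+00  9.23046889e-05] [-0.71582792 -0.25660309  0.8008923 ]
[316 271]
176 141
```

View pics/w3o.png

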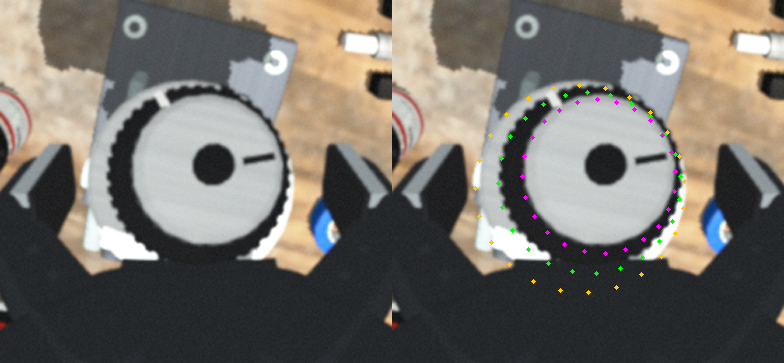

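White line at (163,98) in the crop at the robot side's upper left; fingers straddle the ring symmetrically; cap about 2 mm nearer the robot than predicted, so I shift 1.5 mm that way and close.

Request:
drive_tool:
  commands:
    - [[1,0.025,0,0,0],[0,0,0,0,0],[0,0,0,0,0],[0,0,0,0,0],[0,0,0,0,0],[0,0,0,0,0]]

```text
t: 7.88
tcp_pos: [579.7, 108.8, 182.4]
ee_rot: [-0.537, 3.093, -0.0]
ft_force: [-3.0, -0.2, 6.0]
opening: 59.3
```

Run:
```python
from h import *
p=np.load("stand.npy")+[1.4,-1.1,0]; np.save("stand2.npy",p)
c=wcap("w4"); s=c["st"];print(s["opening"],s["tcp_pos"],s["ft_force"],s["wrist_torque"])
q=wproj(c,cap2w(p,[0,0,0]))[0].astype(int)
h=s["opening"]/2
for y in(h,-h): print([wproj_tool(c,[[x,y,z] for x in(-11,11)]).round().tolist() for z in(4,8,14)])
cv2.imwrite("pics/w4c.png",cv2.resize(c["color"][140:380,150:490,::-1],None,fx=2,fy=2,interpolation=cv2.INTER_CUBIC))
```

```text
59.34198984648627 [579.70196026 108.80897615 182.36563747] [-3.0415091  -0.24981548  6.01429585] [-0.01087397  0.5433871  -0.05593801]
[[[377.0, 280.0], [381.0, 239.0]], [[376.0, 276.0], [379.0, 236.0]], [[374.0, 270.0], [377.0, 231.0]]]
[[[258.0, 280.0], [254.0, 239.0]], [[259.0, 276.0], [256.0, 236.0]], [[261.0, 270.0], [258.0, 231.0]]]
```

View pics/w4c.png

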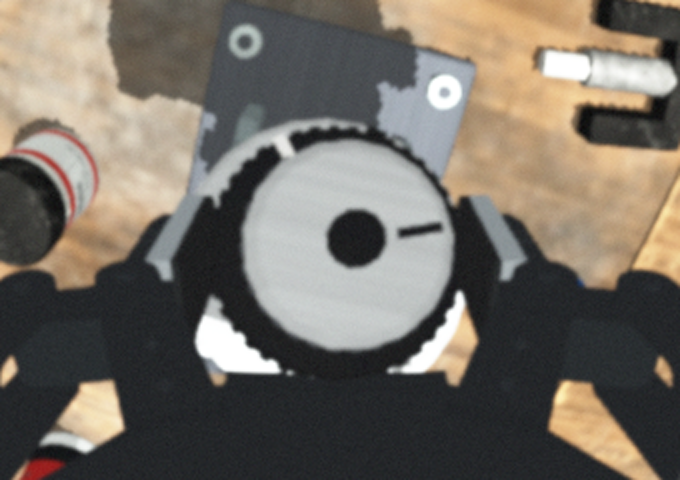

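Pads are on the ring (opening 59 mm), with a visible gap to the cap at (455,230). Try a small turn.

Request:
drive_tool:
  commands:
    - [[0,0,0.01,0,1],[0,0,0.01,0,1],[0,0,0,0,0]]

```text
t: 8.3
tcp_pos: [580.2, 110.1, 182.1]
ee_rot: [-0.212, 3.13, 0.001]
ft_force: [4.3, -0.4, 5.2]
opening: 58.8
```

Run:
```python
from h import *
p=np.load("stand2.npy")
c=wcap("w5"); s=c["st"];print(s["opening"],s["tcp_pos"],s["ee_rot"],s["ft_force"],s["wrist_torque"])
cv2.imwrite("pics/w5c.png",cv2.resize(c["color"][140:380,150:490,::-1],None,fx=2,fy=2,interpolation=cv2.INTER_CUBIC))
for n in("w4","w5"):
    c=pickle.load(open(f"pics/{n}.pkl","rb"))
    t=np.linspace(-np.pi,np.pi,720); g=cv2.cvtColor(c["color"],cv2.COLOR_RGB2GRAY)
    for r,h in((27,7),(31,4)):
        q=wproj(c,cap2w(p,np.c_[r*np.cos(t),r*np.sin(t),0*t+h])).astype(np.float32)
        v=cv2.remap(g,q[:,0],q[:,1],cv2.INTER_LINEAR).ravel().astype(int)
        print(n,r,[(round(float(np.degrees(t[i])),0),int(v[i])) for i in range(0,720,8) if v[i]>90])
```

```text
58.79275108006817 [580.19298584 110.12623255 182.11153523] [-2.12479811e-01  3.13011714e+00  1.43728135e-03] [ 4.28523959 -0.42121934  5.20126109] [ 0.85661223 -0.63072993  0.33019808]
w4 27 [(-180.0, 174), (-176.0, 176), (-172.0, 173), (-168.0, 169), (-164.0, 161), (-160.0, 164), (-156.0, 157), (-152.0, 134), (-148.0, 111), (-144.0, 135), (-140.0, 206), (-136.0, 110), (88.0, 123), (92.0, 149), (96.0, 152), (100.0, 159), (104.0, 166), (108.0, 177), (112.0, 181), (116.0, 165), (120.0, 172), (124.0, 181), (128.0, 185), (132.0, 188), (136.0, 187), (140.0, 182), (144.0, 186), (148.0, 189), (152.0, 188), (156.0, 182), (160.0, 181), (164.0, 186), (168.0, 181), (172.0, 178), (176.0, 177)]
w4 31 [(-144.0, 163), (-140.0, 228), (-56.0, 159), (-52.0, 125), (-48.0, 137), (-44.0, 231), (-40.0, 219), (-36.0, 254), (-32.0, 223), (-28.0, 254), (-24.0, 237), (-20.0, 254), (-16.0, 241), (36.0, 161), (40.0, 134), (44.0, 129), (48.0, 217), (52.0, 178), (56.0, 250), (60.0, 150), (64.0, 222), (68.0, 146), (72.0, 198), (76.0, 205), (80.0, 104), (84.0, 152)]
w5 27 [(-180.0, 160), (-176.0, 163), (-172.0, 165), (-168.0, 162), (-164.0, 160), (-160.0, 159), (-156.0, 159), (-152.0, 160), (-148.0, 158), (-144.0, 153), (-140.0, 136), (-136.0, 143), (-132.0, 141), (-128.0, 113), (-124.0, 94), (112.0, 94), (116.0, 98), (120.0, 109), (124.0, 122), (128.0, 132), (132.0, 151), (136.0, 149), (140.0, 149), (144.0, 157), (148.0, 158), (152.0, 162), (156.0, 161), (160.0, 162), (164.0, 160), (168.0, 165), (172.0, 164), (176.0, 162)]
w5 31 [(-148.0, 214), (-144.0, 151), (-64.0, 103), (-60.0, 135), (-52.0, 150), (-44.0, 190), (-40.0, 185), (-36.0, 241), (-32.0, 243), (-28.0, 222), (-24.0, 252), (-16.0, 109), (4.0, 128), (20.0, 118), (24.0, 103), (28.0, 241), (32.0, 250), (36.0, 224), (40.0, 187), (44.0, 120), (48.0, 171), (52.0, 104), (56.0, 141), (60.0, 223), (64.0, 158), (68.0, 249), (72.0, 94)]
```

The line moved from −140° to −148° for 12° of yaw, with low forces. Keep stroking.

Request:
drive_tool:
  commands:
    - [[0,0,0.01,0,1],[0,0,0.01,0,1],[0,0,0.01,0,1],[0.95,0,0,0,0],[0.95,0,0,0,0],[0.95,0,-0.01,0,-1],[0.95,0,-0.01,0,-1],[0.95,0,-0.01,0,-1],[0.95,0,-0.01,0,-1],[0.95,0,-0.01,0,-1]]

```text
t: 9.6
tcp_pos: [578.8, 108.7, 179.9]
ee_rot: [0.545, -3.092, 0.0]
ft_force: [-0.2, -0.1, 0.8]
opening: 80.9
```

Request:
drive_tool:
  commands:
    - [[0,0,0,0,0],[0,0,0,0,0],[0,0,0,0,0],[0,0,0,0,0],[0,0,0.01,0,1],[0,0,0.01,0,1],[0,0,0.01,0,1],[0,0,0.01,0,1],[0,0,0.01,0,1],[0,0,0,0,0]]

```text
t: 10.85
tcp_pos: [579.2, 111.8, 180.9]
ee_rot: [0.281, 3.127, 0.002]
ft_force: [0.1, -1.9, 2.8]
opening: 58.9
```

```bash
cat >> h.py <<'E'
def wl(c,p,r=31,h=4,step=4):
    t=np.linspace(-np.pi,np.pi,720); g=cv2.cvtColor(c["color"],cv2.COLOR_RGB2GRAY)
    q=wproj(c,cap2w(p,np.c_[r*np.cos(t),r*np.sin(t),0*t+h])).astype(np.float32)
    v=cv2.remap(g,q[:,0],q[:,1],cv2.INTER_LINEAR).ravel().astype(int)
    return [(int(np.degrees(t[i])),int(v[i])) for i in range(0,720,step) if v[i]>90]
E
python3 - <<'E'
from h import *
p=np.load("stand2.npy")
c=wcap("w6"); s=c["st"];print(s["t"],s["opening"],s["tcp_pos"],s["ee_rot"],s["ft_force"],s["wrist_torque"])
print(wl(c,p))
cv2.imwrite("pics/w6c.png",cv2.resize(c["color"][140:380,150:490,::-1],None,fx=2,fy=2,interpolation=cv2.INTER_CUBIC))
E
```

```text
10.85 58.946940440357146 [579.20501125 111.75896614 180.92502694] [2.81320234e-01 3.12743022e+00 1.53776129e-03] [ 0.06322581 -1.94877259  2.76599449] [ 0.91624941 -0.39167206  0.48955758]
[(-173, 144), (-171, 233), (-169, 234), (-167, 191), (-151, 93), (-149, 106), (-147, 119), (-145, 114), (-143, 105), (-141, 97), (-131, 99), (-129, 109), (-127, 98), (-77, 91), (-71, 93), (-69, 132), (-67, 111), (-61, 121), (-59, 135), (-53, 118), (-51, 169), (-49, 142), (-47, 105), (-45, 162), (-43, 230), (-41, 208), (18, 220), (20, 254), (22, 255), (24, 255), (26, 250), (28, 251), (30, 255), (32, 255), (34, 253), (36, 244), (38, 242), (40, 232), (42, 209), (44, 163), (46, 157), (48, 193), (50, 204), (52, 171), (54, 138), (56, 159), (58, 191), (60, 128), (104, 101), (112, 104), (114, 113)]
```

View pics/w6c.png

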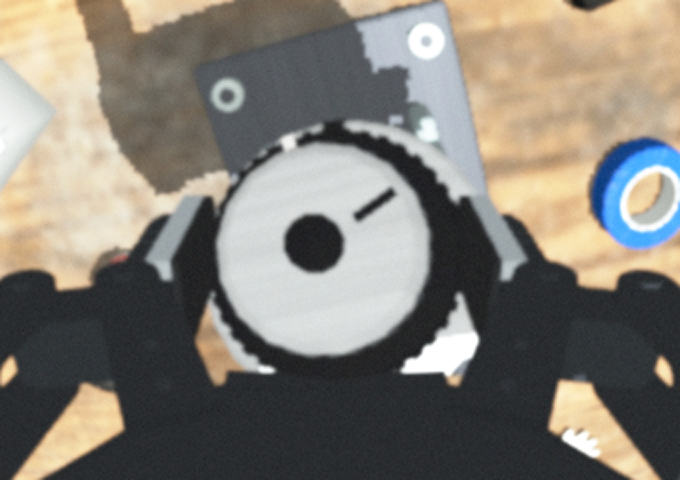

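White line at (288,142), now −170°; gap to the cap remains. Two more strokes.

Request:
drive_tool:
  commands:
    - [[0.95,0,0,0,0],[0.95,0,0,0,0],[0.95,0,-0.01,0,-1],[0.95,0,-0.01,0,-1],[0.95,0,-0.01,0,-1],[0.95,0,-0.01,0,-1],[0.95,0,-0.01,0,-1],[0,0,0,0,0],[0,0,0,0,0],[0,0,0,0,0]]

```text
t: 12.15
tcp_pos: [578.8, 108.5, 181.3]
ee_rot: [-0.535, 3.095, -0.001]
ft_force: [-3.9, -0.6, 5.1]
opening: 59.4
```

Run:
```python
from h import *
c=wcap("w7"); s=c["st"];print(s["t"],s["opening"],s["tcp_pos"],s["ft_force"],s["wrist_torque"]);print([a for a in wl(c,np.load("stand2.npy")) if abs(a[0])>130])
```

```text
12.15 59.41048506122067 [578.78234526 108.52005214 181.3053483 ] [-3.9015492 -0.5979641  5.1086211] [-0.31931265  0.47367292  0.05138788]
[(-175, 109), (-173, 224), (-171, 232), (-169, 202)]
```

Request:
drive_tool:
  commands:
    - [[0,0,0,0,0],[0,0,0.01,0,1],[0,0,0.01,0,1],[0,0,0.01,0,1],[0,0,0.01,0,1],[0,0,0.01,0,1],[0,0,0,0,0]]

```text
t: 13.08
tcp_pos: [579.2, 111.7, 180.8]
ee_rot: [0.282, 3.127, 0.002]
ft_force: [4.5, -0.7, -0.5]
opening: 59.2
```

Run:
```python
from h import *
c=wcap("w8"); s=c["st"];print(s["t"],s["opening"],s["tcp_pos"],s["ft_force"],s["wrist_torque"]);print([a for a in wl(c,np.load("stand2.npy")) if abs(a[0])>70])
```

```text
13.075 59.23258867854937 [579.15893419 111.73541764 180.84291557] [ 4.4552262  -0.67753863 -0.48352165] [ 0.77193216 -0.85601109  0.2523424 ]
[(-151, 96), (-149, 103), (-147, 110), (-145, 108), (-143, 102), (-141, 97), (-139, 91), (-133, 91), (-131, 96), (-129, 97), (-127, 93), (-85, 97), (-77, 94), (-75, 100), (106, 118), (114, 103), (116, 92), (170, 144), (172, 237), (174, 240), (176, 186)]
```

Request:
drive_tool:
  commands:
    - [[0.95,0,0,0,0],[0.95,0,-0.01,0,-0.5],[0.95,0,-0.01,0,-1],[0.95,0,-0.01,0,-1],[0.95,0,-0.01,0,-1],[0.95,0,-0.01,0,-1],[0.95,0,-0.01,0,-1],[0,0,0,0,0],[0,0,0,0,0],[0,0,0,0,0]]

```text
t: 14.38
tcp_pos: [578.3, 107.8, 181.3]
ee_rot: [0.615, -3.08, 0.001]
ft_force: [-3.4, -1.6, 5.1]
opening: 58.7
```

Request:
drive_tool:
  commands:
    - [[0,0,0,0,0],[0,0,0.01,0,1],[0,0,0.01,0,1],[0,0,0.01,0,1],[0,0,0.01,0,1],[0,0,0.01,0,1],[0,0,0.01,0,1],[0.95,0,0,0,0],[0.95,0,0,0,0],[0.95,0,-0.01,0,-1]]

```text
t: 15.62
tcp_pos: [577.9, 110.9, 180.4]
ee_rot: [-0.195, -3.135, 0.001]
ft_force: [0.4, 0.1, 0.2]
opening: 81.0
```

Request:
drive_tool:
  commands:
    - [[0.95,0,-0.01,0,-1],[0.95,0,-0.01,0,-1],[0.95,0,-0.01,0,-1],[0.95,0,-0.01,0,-1],[0.95,0,-0.01,0,-1],[0,0,0,0,0],[0,0,0,0,0],[0,0,0,0,0],[0,0,0,0,0]]

```text
t: 16.75
tcp_pos: [578.3, 107.8, 181.7]
ee_rot: [-0.615, 3.08, -0.001]
ft_force: [-3.5, -1.8, 5.9]
opening: 59.1
```

Request:
drive_tool:
  commands:
    - [[0,0,0.01,0,1],[0,0,0.01,0,1],[0,0,0.01,0,1],[0,0,0.01,0,1],[0,0,0.01,0,1],[0,0,0.01,0,1],[0,0,0,0,0]]

```text
t: 17.62
tcp_pos: [578.3, 112.3, 181.2]
ee_rot: [0.364, 3.118, 0.003]
ft_force: [2.7, 3.3, 1.9]
opening: 58.9
```

Run:
```python
from h import *
c=wcap("w9"); s=c["st"];print(s["t"],s["opening"],s["tcp_pos"],s["ft_force"],s["wrist_torque"]);print([a for a in wl(c,np.load("stand2.npy")) if abs(a[0])>70])
```

```text
17.625 58.874047742844006 [578.29439002 112.28885339 181.24164312] [2.70847412 3.29522188 1.87259711] [ 1.2642779  -0.60371873  0.19742852]
[(-163, 93), (-161, 95), (-159, 101), (-157, 95), (-153, 101), (-151, 114), (-149, 122), (-147, 140), (-145, 145), (-143, 133), (-141, 132), (-139, 133), (-137, 125), (-135, 121), (-133, 131), (-131, 134), (-129, 147), (-127, 146), (-125, 132), (-123, 121), (-121, 108), (-119, 103), (-115, 93), (-113, 99), (-111, 98), (-109, 92), (-73, 103), (-71, 127), (100, 91), (102, 109), (110, 119), (130, 111), (132, 209), (134, 241), (136, 236), (138, 149)]
```

Request:
drive_tool:
  commands:
    - [[0.95,0,0,0,0],[0.95,0,0,0,0],[0.95,0,-0.01,0,-1],[0.95,0,-0.01,0,-1],[0.95,0,-0.01,0,-1],[0.95,0,-0.01,0,-1],[0.95,0,-0.01,0,-1],[0.95,0,-0.01,0,-1],[0,0,0,0,0],[0,0,0,0,0]]

```text
t: 18.92
tcp_pos: [577.7, 107.5, 181.5]
ee_rot: [0.614, -3.081, 0.002]
ft_force: [-4.2, -1.3, 5.2]
opening: 59.2
```

Request:
drive_tool:
  commands:
    - [[0,0,0,0,0],[0,0,0,0,0],[0,0,0.01,0,1],[0,0,0.01,0,1],[0,0,0.01,0,1],[0,0,0.01,0,1],[0,0,0.01,0,1],[0,0,0.01,0,1],[0.95,0,0,0,0],[0.95,0,0,0,0]]

```text
t: 20.18
tcp_pos: [577.2, 111.2, 180.4]
ee_rot: [-0.363, -3.12, 0.001]
ft_force: [0.5, 0.2, 0.1]
opening: 81.1
```

Run:
```python
from h import *
c=wcap("w10"); s=c["st"];print(s["t"],s["opening"],s["tcp_pos"],s["ft_force"],s["wrist_torque"]);print([a for a in wl(c,np.load("stand2.npy")) if 70<a[0]<165])
```

```text
20.175 81.10534036275592 [577.24410397 111.2004418  180.38536923] [0.45927013 0.18256353 0.1303973 ] [ 0.00811518 -0.03721207  0.05171004]
[(72, 186), (74, 187), (76, 123), (78, 99), (80, 122), (82, 164), (84, 137), (90, 140), (92, 144), (100, 114), (108, 104), (110, 150), (112, 188), (114, 236), (116, 239), (118, 193)]
```

Request:
drive_tool:
  commands:
    - [[0.95,0,-0.01,0,-1],[0.95,0,-0.01,0,-1],[0.95,0,-0.01,0,-1],[0.95,0,-0.01,0,-1],[0.95,0,-0.01,0,-1],[0.95,0,-0.01,0,-1],[0,0,0,0,0],[0,0,0,0,0],[0,0,0,0,0],[0,0,0,0,0]]

```text
t: 21.48
tcp_pos: [577.6, 107.5, 181.8]
ee_rot: [-0.614, 3.08, -0.002]
ft_force: [-3.8, -2.1, 5.5]
opening: 58.6
```

Request:
drive_tool:
  commands:
    - [[0,0,0.01,0,1],[0,0,0.01,0,1],[0,0,0.01,0,1],[0,0,0.01,0,1],[0,0,0.01,0,1],[0,0,0.01,0,1],[0,0,0,0,0]]

```text
t: 22.35
tcp_pos: [580.7, 111.7, 182.0]
ee_rot: [0.367, 3.108, 0.004]
ft_force: [18.7, 1.1, -4.4]
opening: 58.7
```

Run:
```python
from h import *
c=wcap("w11"); s=c["st"];print(s["t"],s["opening"],s["tcp_pos"],s["ft_force"],s["wrist_torque"]);print([a for a in wl(c,np.load("stand2.npy")) if 70<a[0]<165])
cv2.imwrite("pics/w11c.png",cv2.resize(c["color"][140:380,150:490,::-1],None,fx=2,fy=2,interpolation=cv2.INTER_CUBIC))
```

```text
22.35 58.67789872225303 [580.69989503 111.68704803 181.97486689] [18.72594519  1.07514874 -4.44979745] [ 0.69692118 -3.4374194   0.32472423]
[(98, 118), (100, 108), (108, 138), (110, 171), (112, 224), (114, 237), (116, 218), (118, 91)]
```

View pics/w11c.png

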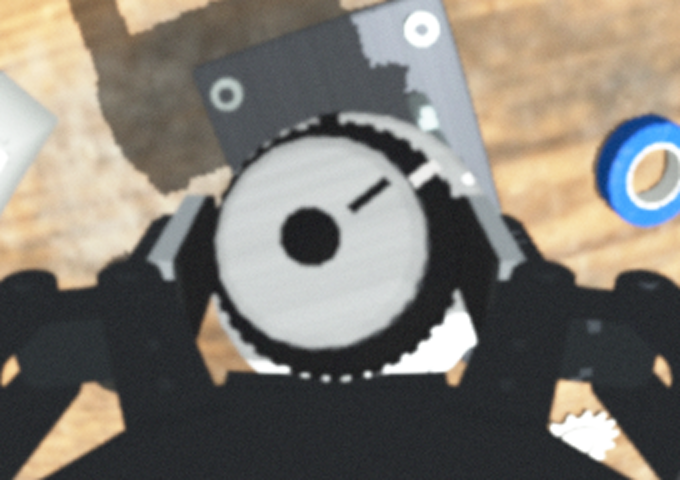

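The white line (425,172) is in line with the cap's stop line (350,210)–(388,182), the last full stroke did not move it (115°→114°), and the wrist force rose to 19 N: it is at the stop. Release and back off to see the dial mark.

Request:
drive_tool:
  commands:
    - [[1,0,0,0,0],[1,0,0,0,0],[1,0,0,0,0],[1,0,0,-0.5,0],[1,0,0,-0.5,0],[1,0.5,0,0,0],[1,0.5,0,0,0],[1,0,0,0,0]]

```text
t: 23.4
tcp_pos: [517.5, 125.8, 241.0]
ee_rot: [0.363, 3.12, 0.0]
ft_force: [0.7, -0.5, 0.2]
opening: 85.1
```

Run:
```python
from h import *
p=np.load("stand2.npy")
c=wcap("w12"); s=c["st"];print(s["t"],s["opening"],s["tcp_pos"],s["ee_rot"]);print([a for a in wl(c,p) if 70<a[0]<165])
q=wproj(c,cap2w(p,[0,0,0]))[0].astype(int);print(q)
x0,y0=max(q[0]-65,0),max(q[1]-70,0);print(x0,y0); show(c,"w12o",p,x0,y0,130,140,3)
```

```text
23.4 85.07014292232552 [517.49167435 125.75034091 240.98157887] [3.62703476e-01 3.12008125e+00 2.22343415e-04]
[(72, 241), (74, 227), (76, 190), (78, 190), (80, 220), (82, 235), (84, 198), (86, 177), (88, 214), (90, 227), (92, 197), (94, 166), (96, 170), (98, 201), (100, 186), (102, 138), (104, 114), (106, 124), (108, 177), (110, 240), (112, 254), (114, 255), (116, 247), (118, 150), (124, 98), (126, 103), (134, 91)]
[319 305]
254 235
```

View pics/w12o.png

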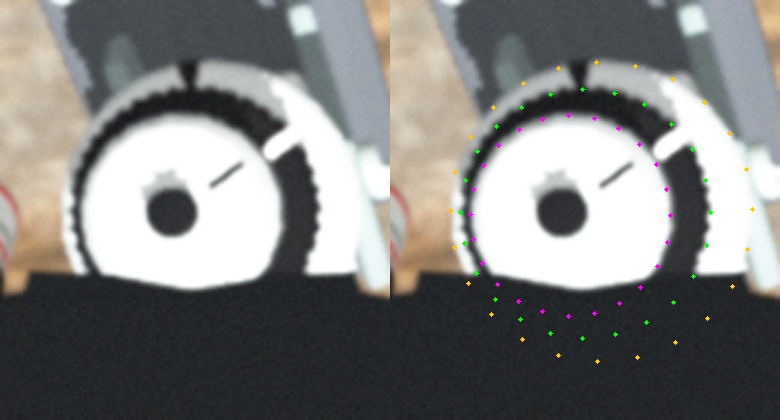

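The dial's wedge is at (188,75) and the white line at (283,142) in the crop, the overlay now fitting well. Compute both angles.

```bash
cat >> h.py <<'E'
def ang(c,p,uv,h):
    f=lambda x: wproj(c,cap2w(p,[x[0],x[1],h]))[0]-uv
    x=least_squares(f,[-20,20]).x; return np.degrees(np.arctan2(x[1],x[0])).round(1),np.hypot(*x).round(1)
E
python3 - <<'E'
from h import *
c=pickle.load(open("pics/w12.pkl","rb")); p=np.load("stand2.npy")
o=np.array([254,235]); P=lambda x,y:(np.array([x,y])+.5)/3-.5+o
for d in([0,0,0],[1.5,0,0],[-1.5,0,0],[0,1.5,0]):
    print(d,[ang(c,p+d,P(*a),h) for a,h in(((188,64),-15),((189,82),-15),((270,153),7),((285,141),7),((212,185),25),((241,164),25),((172,212),31))])
E
```

```text
[0, 0, 0] [(np.float64(172.2), np.float64(40.8)), (np.float64(172.7), np.float64(35.8)), (np.float64(112.7), np.float64(24.2)), (np.float64(112.7), np.float64(28.8)), (np.float64(117.0), np.float64(10.5)), (np.float64(114.2), np.float64(18.5)), (np.float64(170.6), np.float64(1.0))]
[1.5, 0, 0] [(np.float64(172.4), np.float64(42.2)), (np.float64(173.0), np.float64(37.2)), (np.float64(115.4), np.float64(24.8)), (np.float64(114.9), np.float64(29.4)), (np.float64(122.8), np.float64(11.1)), (np.float64(117.6), np.float64(19.1)), (np.float64(177.0), np.float64(2.2))]
[-1.5, 0, 0] [(np.float64(171.9), np.float64(39.4)), (np.float64(172.5), np.float64(34.5)), (np.float64(109.9), np.float64(23.7)), (np.float64(110.3), np.float64(28.3)), (np.float64(110.5), np.float64(10.0)), (np.float64(110.5), np.float64(18.0)), (np.float64(37.4), np.float64(0.3))]
[0, 1.5, 0] [(np.float64(174.3), np.float64(40.7)), (np.float64(175.2), np.float64(35.8)), (np.float64(114.4), np.float64(22.9)), (np.float64(114.1), np.float64(27.5)), (np.float64(121.8), np.float64(9.2)), (np.float64(116.5), np.float64(17.2)), (np.float64(-128.9), np.float64(1.7))]
```

Line 112.7°, wedge 172.4°: 59.7° (1.04 rad) to go anticlockwise, within the stated range; cap line ≈114° confirms the stop. Go back down and stroke the other way.

Request:
drive_tool:
  commands:
    - [[1,-0.52,0.02,0,0],[1,-0.5,0,0,0],[1,0,0,0.5,0],[1,0,0,0.5,0],[1,0,0,0,0],[0,0,0,0,0],[0,0,0,0,0],[0,0,0,0,0],[0,0,0,0,0],[0,0,0,0,0]]

```text
t: 24.7
tcp_pos: [579.4, 112.5, 183.8]
ee_rot: [0.363, 3.116, 0.001]
ft_force: [-1.5, -0.0, 5.9]
opening: 57.8
```

Request:
drive_tool:
  commands:
    - [[0,0,-0.01,0,-1],[0,0,-0.01,0,-1],[0,0,-0.01,0,-1],[0,0,-0.01,0,-1],[0,0,-0.01,0,-1],[0,0,-0.01,0,-1],[0,0,0,0,0],[0.95,0,0,0,0],[0.95,0,0,0,0]]

```text
t: 25.82
tcp_pos: [578.8, 108.9, 181.5]
ee_rot: [-0.618, 3.079, -0.0]
ft_force: [-0.1, -0.8, 0.4]
opening: 81.3
```

Run:
```python
from h import *
c=wcap("w13"); s=c["st"];print(s["t"],s["opening"],s["tcp_pos"],s["ft_force"],s["wrist_torque"]);print([a for a in wl(c,np.load("stand2.npy")) if 90<a[0]])
```

```text
25.825 81.2821198250413 [578.76349842 108.88372304 181.4875728 ] [-0.14588142 -0.78087029  0.44139323] [ 0.06974262  0.01171649 -0.02578947]
[(92, 189), (94, 132), (100, 102), (102, 97), (108, 98), (110, 106), (128, 112), (130, 195), (132, 211), (134, 189), (136, 103), (146, 103), (148, 99)]
```

Request:
drive_tool:
  commands:
    - [[0.95,0,0.01,0,1],[0.95,0,0.01,0,1],[0.95,0,0.01,0,1],[0.95,0,0.01,0,1],[0.95,0,0.01,0,1],[0.95,0,0.01,0,1],[0,0,0,0,0],[0,0,0,0,0],[0,0,0,0,0],[0,0,0,0,0]]

```text
t: 27.12
tcp_pos: [578.2, 112.5, 182.0]
ee_rot: [0.36, 3.12, 0.001]
ft_force: [-3.7, 0.9, 6.0]
opening: 58.5
```

Request:
drive_tool:
  commands:
    - [[0,0,-0.01,0,-1],[0,0,-0.01,0,-1],[0,0,-0.01,0,-1],[0,0,-0.01,0,-1],[0,0,-0.01,0,-1],[0,0,-0.01,0,-1],[0,0,0,0,0],[0.95,0,0,0,0],[0.95,0,0,0,0]]

```text
t: 28.25
tcp_pos: [578.0, 108.8, 180.6]
ee_rot: [0.62, -3.079, -0.0]
ft_force: [0.2, -0.2, 0.2]
opening: 80.9
```

Run:
```python
from h import *
c=wcap("w14"); s=c["st"];print(s["t"],s["opening"],s["tcp_pos"],s["ft_force"],s["wrist_torque"]);print([a for a in wl(c,np.load("stand2.npy")) if 110<a[0]])
```

```text
28.25 80.8829050732148 [577.99455072 108.81593324 180.55127631] [ 0.24378477 -0.21935452  0.15395549] [ 0.04591276  0.0340056  -0.03089856]
[(112, 101), (148, 127), (150, 195), (152, 215), (154, 195)]
```

Request:
drive_tool:
  commands:
    - [[0.95,0,0.01,0,1],[0.95,0,0.01,0,1],[0.95,0,0.01,0,1],[0.95,0,0.01,0,1],[0.95,0,0.01,0,1],[0.95,0,0.01,0,1],[0,0,0,0,0],[0,0,0,0,0],[0,0,0,0,0],[0,0,0,0,0]]

```text
t: 29.55
tcp_pos: [577.7, 112.6, 181.9]
ee_rot: [0.359, 3.12, 0.001]
ft_force: [-3.2, 1.2, 6.4]
opening: 58.4
```

Request:
drive_tool:
  commands:
    - [[0,0,-0.01,0,-1],[0,0,-0.01,0,-1],[0,0,-0.01,0,-1],[0,0,-0.01,0,-1],[0,0,-0.01,0,-1],[0,0,0,0,0],[0.95,0,0,0,0],[0.95,0,0,0,0]]

```text
t: 30.55
tcp_pos: [577.5, 109.3, 180.5]
ee_rot: [0.459, -3.108, -0.0]
ft_force: [0.3, -0.4, 0.3]
opening: 80.9
```

Run:
```python
from h import *
c=wcap("w15"); s=c["st"];print(s["t"],s["opening"],s["tcp_pos"],s["ee_rot"],s["ft_force"],s["wrist_torque"]);print([a for a in wl(c,np.load("stand2.npy")) if 110<abs(a[0])])
```

```text
30.55 80.88449820128194 [577.513705   109.3290502  180.54971003] [ 4.58516502e-01 -3.10758380e+00 -5.02947465e-06] [ 0.30680667 -0.43846628  0.33500195] [-0.0175091   0.00443448 -0.04416123]
[(166, 205), (168, 235), (170, 228), (172, 108)]
```

Line at ~168.5° by this view, target 172.4°. Back up to the clear view and check (already within 0.07 rad by estimate).

Request:
drive_tool:
  commands:
    - [[1,0,0,0,0],[1,0,0,-0.5,0],[1,0,0,-0.5,0],[1,0.5,0,0,0],[1,0.5,0,0,0],[1,0,0,0,0]]

```text
t: 31.35
tcp_pos: [519.2, 91.9, 241.2]
ee_rot: [-0.456, 3.107, -0.0]
ft_force: [0.5, -0.5, -0.5]
opening: 85.6
```

Run:
```python
from h import *
p=np.load("stand2.npy")
c=wcap("w16"); s=c["st"];print(s["t"],s["opening"],s["tcp_pos"],s["ee_rot"])
q=wproj(c,cap2w(p,[0,0,0]))[0].astype(int)
x0,y0=max(q[0]-65,0),max(q[1]-70,0);print(x0,y0); show(c,"w16o",p,x0,y0,130,140,3)
```

```text
31.35 85.57998267415138 [519.16860231  91.85840108 241.15287382] [-4.56254949e-01  3.10734398e+00 -2.08683567e-04]
251 234
```

View pics/w16o.png

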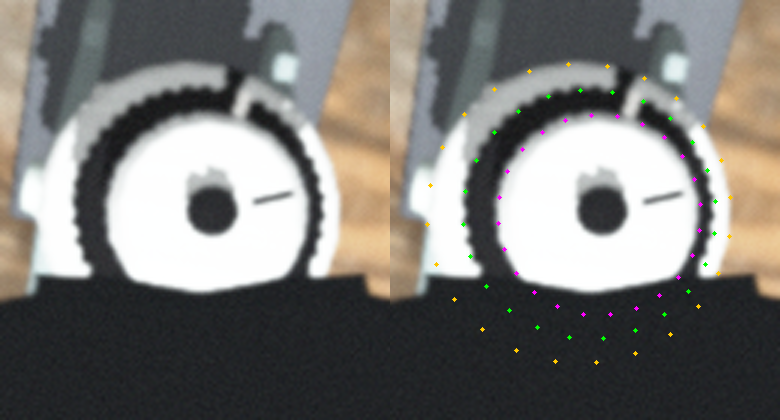

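Run:
```python
from h import *
c=pickle.load(open("pics/w16.pkl","rb")); p=np.load("stand2.npy")
o=np.array([251,234]); P=lambda x,y:(np.array([x,y])+.5)/3-.5+o
for d in([0,0,0],[1,-1,0],[-1,1,0],[1,1,0]):
    print(d,[ang(c,p+d,P(*a),h) for a,h in(((237,68),-15),((236,78),-15),((238,112),7),((242,98),7),((212,210),31))])
```

```text
[0, 0, 0] [(np.float64(172.3), np.float64(41.8)), (np.float64(171.5), np.float64(39.1)), (np.float64(169.8), np.float64(27.1)), (np.float64(170.2), np.float64(30.7)), (np.float64(-149.7), np.float64(1.1))]
[1, -1, 0] [(np.float64(170.9), np.float64(42.8)), (np.float64(170.1), np.float64(40.1)), (np.float64(167.7), np.float64(28.1)), (np.float64(168.4), np.float64(31.8)), (np.float64(161.8), np.float64(1.8))]
[-1, 1, 0] [(np.float64(173.8), np.float64(40.9)), (np.float64(173.0), np.float64(38.1)), (np.float64(171.9), np.float64(26.1)), (np.float64(172.1), np.float64(29.7)), (np.float64(-97.5), np.float64(1.7))]
[1, 1, 0] [(np.float64(173.6), np.float64(42.7)), (np.float64(172.9), np.float64(40.0)), (np.float64(171.8), np.float64(27.9)), (np.float64(172.0), np.float64(31.6)), (np.float64(-143.2), np.float64(2.4))]
```

The line is at 170.0° and the wedge at 172°, a 2° error against the 8.3° tolerance. The gripper is clear, so I hand in.

```bash
python3 -c "
from plant import robot
s=robot.read_state();print(s['t'],s['ft_force']);print(robot.hand_in())"
```

```text
31.4 [ 0.44701895  1.24127371 -0.00250221]
the job is handed in; nothing more can be done
None
```

I turned the ring clockwise to its stop, backed it off about 1 rad to the wedge mark, let go, and handed in at 31.4 s. The hand-in gave no verdict.

I gripped the ring across its near-level diameter with the tool pointing straight down. I made six clockwise strokes and then three anticlockwise ones, re-gripping between them.

- **Stop:** at the stop the white line was within about 2° of the cap's black line. A further full clockwise stroke did not move the ring, and the wrist force rose to about 19 N.
- **End position:** the last wrist picture puts the white line at about 170° and the wedge at about 172°. That is roughly 0.035 rad off, or 1 mm at the rim, against 0.145 rad allowed. Shifting the assumed shock position by 1 mm changed the gap by only about a degree.
- **Clearance:** the fingers ended open and clear of the shock, with wrist force near zero. In the pictures taken while gripping, the fingers stayed clear of the cap. The dial could not be seen directly there, so its clearance of a few millimetres was only calculated. I did not re-measure the bystanders at the end, but I never went down near them.

Two results did not match what I expected:
- My first estimate of the shock's position was about 1.5 to 3 mm off in x; I corrected it from the wrist views.
- Each stroke turned the ring only about half the tool's yaw, less than I had planned for. I made up the difference with more strokes, checking the line's angle as I went.

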